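Unhook the capped centrifuge bucket and weigh it

TASK

Two swing buckets hang on the pins of the centrifuge rotor on the bench. Lift the capped one, the one with the grip bar on its lid, straight up off its pins without letting it swing or catch, and set it gently upright in the middle of the balance pan (not dropped). Leave the open bucket with the tubes hanging on the rotor.

Things in the scene. Friction and masses are not known exactly. Their poses are not given: they have to be found in the camera images.
- capped_bucket: Bucket to move, 0.3-0.6 kg: aluminium cup 50 mm wide, 90 high; grey lid, top at 100 mm; on it a grip bar 40 mm long (x), 12 thick (y), up to 145 mm. Origin: centre of underside, z up. x = pivot axis. Lugs like inverted Vs, out to x = +-37 mm, hang over the rotor's pins (axis 70 mm above underside); swings freely about x. Lugs clear after 15 mm of lift, all after 85. (A shorter spare cup stands on the bench.)
- open_bucket: The other bucket on the rotor, to be left hanging: the same cup without lid or bar, open at the top, with four white-capped tubes standing in it to 104 mm above its underside. Origin and axes as for the capped bucket.
- rotor: Two-place rotor on a stand, fixed: two grey rails along y, 250 mm long, inner faces 82 mm apart, tops at 107 mm; hub 54 mm wide, 127 high. Origin: on the bench under the hub, z up. Buckets hang between the rails at y = +105 and -105 mm (either at either end), undersides 25 mm above the bench, on 8 mm pins that point inwards along x, 95 mm above the bench.
- pan (a point): Centre of the top face of the balance's round steel pan, 124 mm across, fixed and rigid, 55 mm above the bench. The balance is a low white box, 200 by 150 mm, with a grey display field; its z is up. (The taller white stirrer with a square ceramic plate is not the balance.)
Mind the look-alikes: they are no part of the job. Leave any green look-alike of the capped_bucket alone.

How it is judged (in metres and radians):
On the way:
1. the capped bucket has been lifted off the pins, upright (within 14 degrees) and its underside over 70 mm above the bench (height (world z) of capped_bucket above 0.07 m and angle between capped_bucket's own z axis and vertical below 0.25 rad), for 0.2 s.
At the end, for the whole second after the job is handed in: The capped bucket stands still on the balance pan, its axis within 25 mm of the pan's centre, its underside within 5 mm of the pan's top, upright within 7 degrees; the open bucket hangs at rest on its pins within 20 mm of where it was and within 10 degrees of upright (horizontal distance between capped_bucket and pan below 0.025 m and z of capped_bucket in the frame of pan between -0.005 and 0.005 m and angle between capped_bucket's own z axis and vertical below 0.12 rad and linear speed of capped_bucket below 0.02 m/s and angular speed of capped_bucket below 0.15 rad/s and distance of open_bucket from where it was at the start of the episode below 0.02 m and angle between open_bucket's own z axis and vertical below 0.17 rad and linear speed of open_bucket below 0.03 m/s); the robot touches nothing.
It fails at once if the capped bucket swings or tips by more than 17 degrees (angle between capped_bucket's own z axis and vertical above 0.3 rad).
It fails at once if the capped bucket catches on the rotor (over 35 N between them) (contact force between capped_bucket and rotor above 35 N).
It fails at once if the capped bucket is dropped (touching nothing and falling faster than 0.4 m/s, a fall of about 8 mm) (contact force between capped_bucket and anything else below 0.01 N and linear speed of capped_bucket above 0.4 m/s).
It also fails if it takes over 40 s, if anything falls off the work surface, if the arm or the gripper's body presses on something with over 40 N, if the wrist force passes 120 N, or if a joint passes its speed limit or range.

ROBOT

A 6-joint arm with a two-finger parallel gripper is mounted at the origin on the work surface. World frame = base frame: x ahead of the robot, y to its left, z up, the work surface at z = 0. Lengths are in m, angles in degrees, forces in N, time in s.
With the tool pointing down it reaches from about 0.4 to 0.825 m from the base axis. Payload 7 kg.
Tool frame: the origin (TCP) lies between the finger pads; the fingertips stand 22 mm ahead of it and the grasp point (between the pads) lies 3 mm ahead of it; z points along the fingers, y is the line along which they close (so a half turn about z gives the same grasp; the last joint's range is limited). The gripper opens to 88 mm and grips with 3 to 60 N. Pads are 19 mm wide; open, the fingers measure 130 mm over their backs; the gripper's body (78 mm by 193 mm) begins 47 mm behind the grasp point.
Start: joints at [90.648, 20.546, 0.682, 0, -70.136, -16.507], TCP at [0.184, 0.649, 0.224] pointing down, gripper open.
Joint ranges: [-176.03, 176.03], [-82.01, 121.73], [-58.28, 71.71], [-173.87, 95.51], [-174.79, -0.11], [-173.66, 173.66]. Speed limits (degrees/s): [136.94, 136.94, 172.46, 180, 180, 180].

INTERFACE

Orientations are given as [roll, pitch, yaw] about the fixed x, y, z axes, in that order (R = Rz(yaw) Ry(pitch) Rx(roll)).
In Python, from plant import ctrl gives the robot as it stands.
- The arm moves only by the tool apply_moves, never from a script. Its argument "targets" is a list of rows, each an object with "travel": the shift along the tool's x, y, z in mm, a list of three; "roll": the turn about the tool's z in degrees; "jaw": the finger opening in mm, from 0 to 87.6. In form: [{"travel": [tx, ty, tz], "roll": roll, "jaw": jaw}, ...]. A call has 1 to 10 rows; each row shifts and turns the commanded pose from where the row before left it, along the tool's axes as they then stand; what a row does not reach is not made up. A row lasts 1/10 s, in which the tool goes at most 50 mm and 8.59 degrees, less where a joint would pass 70% of its speed; a pose out of reach is approached as far as the arm can. A call with a gripper value outside its range is refused whole. The fingers move at their own pace and stop on an object; the grip force is fixed at half the most. Time passes only in rows, so rows that do not move let the fingers close. It gives the time, the measured TCP pose, the force, the opening and the grip force at its end, in the units of the state.
- ctrl.get_obs(): the state, without advancing time (a new reading comes with each control period).
- ctrl.snapshot(name): name is "scene" or "top" or "wrist"; returns the picture (480x640x3 uint8, red, green, blue); there is no depth.
- ctrl.calibration(name): a dict with "K" (3x3 intrinsics, pixels), "extrinsics" (4x4, takes a point from camera to world coordinates); the wrist camera has in their place "hand_eye" (4x4, takes a point from camera to tool coordinates, whose origin is the TCP and whose axes are the flange's). Camera axes: x right, y down, z forward; pixel columns grow to the right and rows downward; lengths in m; the calibration is good to about 2 mm. A picture is of the moment at which its call begins: read the wrist's pose just before it. calibration takes no time and is no camera call.
- ctrl.close_job(): hands the job in; it is judged then, once.
The state is a dict: "clock": time; "joint_pos": joint angles; "qvel": joint speeds; "tau": joint torques, N m; "tool_pos": TCP position; "orientation": TCP orientation; "force": force on the tool from outside, world axes, zero at the start; "moment": the same for the moment, N m; "opening": finger opening in m; "gripper_force": force on a finger pad.
Only numpy, scipy, OpenCV 4.12 (cv2) and the standard library are available. Lean on these libraries where they do the work, as an engineer would, in place of code of your own. Each camera call takes 0.05 s, during which the arm holds its last target. There are 200 camera calls.

## Working session

There is one attempt and no reset: what is moved stays moved. The work goes in short steps, Python scripts to look and compute and a tool call to move; the robot and the scene stay as the last step left them, time stands still between calls to the robot, and variables do not carry over. Pictures are saved under pics/ and viewed, at most 10 in all, crops included, and the job is handed in when it is done.

Besides the shell and the picture viewer there is one more tool, called after ">>>" by a JSON object that holds its "name" and its "arguments", one argument or row to a line. apply_moves: Moves the arm, as the interface text tells. Its arguments: {"type":"object","properties":{"targets":{"type":"array","items":{"type":"object","properties":{"travel":{"type":"array","items":{"type":"number"}},"roll":{"type":"number"},"jaw":{"type":"number"}}}}},"required":["targets"]}

```bash
mkdir -p pics; python3 - <<'E'
from plant import ctrl
import cv2
o=ctrl.get_obs();print(o)
for n in("scene","top"):
    c=ctrl.calibration(n);print(n,c)
    cv2.imwrite(f"pics/{n}0.png",ctrl.snapshot(n)[...,::-1])
print(ctrl.calibration("wrist"))
E
```

```text
{'clock': 0.0, 'joint_pos': array([ 9.06489723e+01,  2.05889283e+01,  6.30645601e-01, -1.82041444e-02,
       -7.01339418e+01, -1.65076529e+01]), 'qvel': array([-0.11420272, -0.00678587,  0.10593408, -0.00578409,  0.0644764 ,
        0.03385605]), 'tau': array([-4.73323835e-04, -5.82711017e+01,  2.93048537e+01,  6.99741796e+00,
        7.01118741e-03, -1.57665850e-04]), 'tool_pos': array([0.18434939, 0.64881243, 0.22323323]), 'orientation': array([ 1.79906714e+02, -9.79968211e-03, -1.58648726e+01]), 'force': array([-0.32774735,  0.11178162,  0.22380542]), 'moment': array([ 0.04813519, -0.00301449,  0.0331824 ]), 'gripper_force': 0.0, 'opening': 0.08781584980544326}
scene {'K': array([[507.35892652,   0.        , 321.73477873],
       [  0.        , 507.35892652, 241.66326487],
       [  0.        ,   0.        ,   1.        ]]), 'extrinsics': array([[-0.34404505,  0.65350094, -0.67421771,  1.17568747],
       [ 0.9387256 ,  0.22358633, -0.26230402,  0.22412459],
       [-0.02067006, -0.72314983, -0.69038183,  0.6152009 ],
       [ 0.        ,  0.        ,  0.        ,  1.        ]])}
[... 240 characters left out ...]

       [-0.99988441, -0.01505958, -0.00209368, -0.00681266],
       [ 0.00415939, -0.13847799, -0.99035678,  1.02610993],
       [ 0.        ,  0.        ,  0.        ,  1.        ]])}
{'K': array([[333.17756087,   0.        , 322.10212774],
       [  0.        , 333.17756087, 236.87916438],
       [  0.        ,   0.        ,   1.        ]]), 'hand_eye': array([[-3.14812688e-05, -9.51662299e-01, -3.07146330e-01,
         8.41274075e-02],
       [ 9.99999976e-01,  3.69466034e-05, -2.16971362e-04,
         7.53704977e-04],
       [ 2.17831479e-04, -3.07146330e-01,  9.51662275e-01,
        -1.58815662e-01],
       [ 0.00000000e+00,  0.00000000e+00,  0.00000000e+00,
         1.00000000e+00]])}
```

View pics/scene0.png

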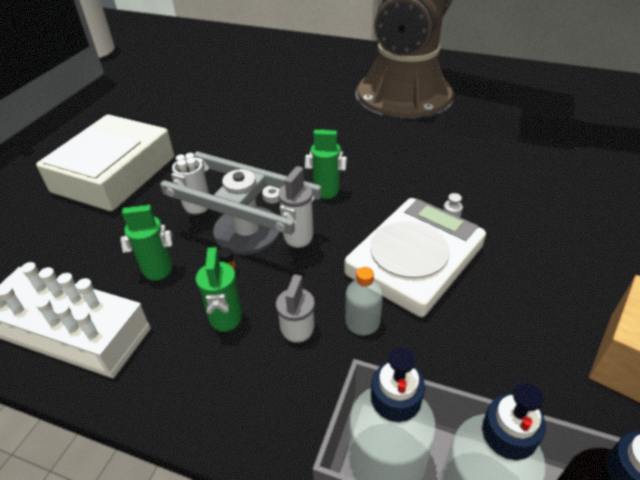

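View pics/top0.png

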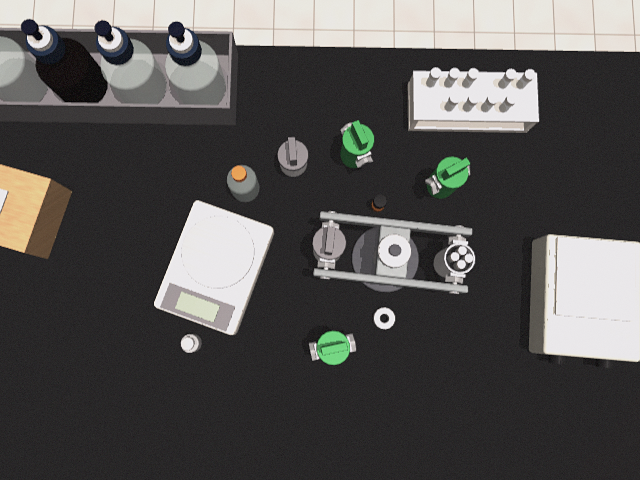

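Candidates (top image): capped bucket on the rotor (330,240), spare short cup on the bench (293,155), and green look-alikes at (357,142), (450,174) and (333,348). I choose the grey one at (330,240), between the rails at the rotor end opposite the tubes (459,259). The balance is at (215,265), with its pan around (218,252). The stirrer at (590,300) is not it.

```bash
cat > h.py <<'E'
import numpy as np
from plant import ctrl
def ray(K,T,u,v,z):
    d=T[:3,:3]@np.linalg.solve(K,[u,v,1.]);o=T[:3,3]
    return o+d*(z-o[2])/d[2]
def cam(n):
    c=ctrl.calibration(n);return c["K"],c["extrinsics"]
def proj(K,T,p):
    q=T[:3,:3].T@(np.asarray(p)-T[:3,3]);q=K@q;return q[:2]/q[2]
E
python3 - <<'E'
from h import *
import cv2
t=cv2.imread("pics/top0.png")[195:315,150:490]
s=cv2.imread("pics/scene0.png")[120:270,150:350]
a=cv2.resize(t,None,fx=2.3,fy=2.3,interpolation=3)
b=cv2.resize(s,None,fx=2.0,fy=2.0,interpolation=3)
im=np.zeros((a.shape[0]+b.shape[0],a.shape[1],3),np.uint8);im[:a.shape[0]]=a;im[a.shape[0]:,:b.shape[1]]=b
cv2.imwrite("pics/crop0.png",im);print(im.shape)
K,T=cam("top")
for n,u,v,z in[("r1a",322,216,.107),("r1b",470,232,.107),("r2a",316,273,.107),("r2b",467,290,.107),("hub",395,250,.127),("pan",218,252,.055),("bar",330,237,.17),("open",459,258,.129)]:print(n,ray(K,T,u,v,z).round(4))
E
```

```text
(576, 782, 3)
r1a [ 0.6491 -0.0316  0.107 ]
r1b [ 0.6264 -0.2723  0.107 ]
r2a [ 0.5558 -0.023   0.107 ]
r2b [ 0.5322 -0.2651  0.107 ]
hub [ 0.5924 -0.1471  0.127 ]
pan [0.594  0.1436 0.055 ]
bar [ 0.6049 -0.0423  0.17  ]
open [ 0.5809 -0.2475  0.129 ]
```

View pics/crop0.png

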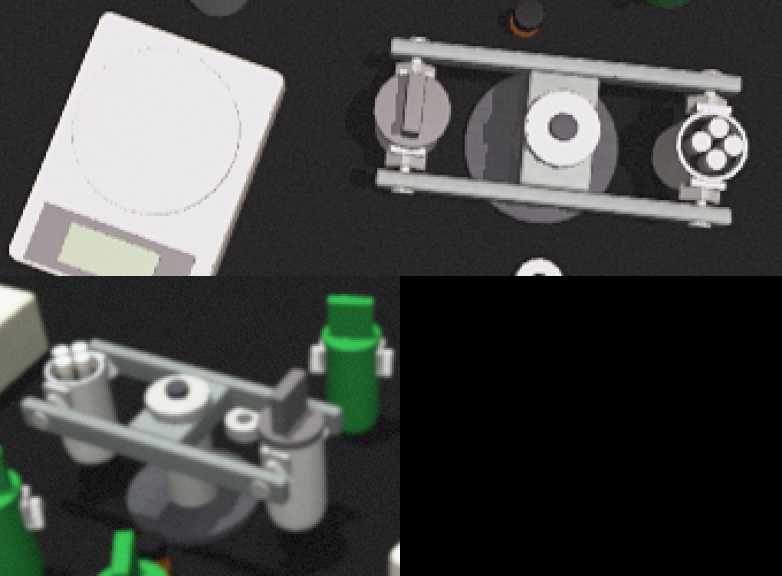

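The crop confirms it: the lidded grey bucket with the bar hangs on the rotor's pins at the end nearest the balance, with its bar roughly along x (rotor yaw about -5.5°). The tubes bucket is at the far end. The target is about (0.602,-0.043) and the pan about (0.594,0.144).

>>> {"name": "apply_moves", "arguments": {
  "targets": [
    {"travel": [15, 14, -10], "jaw": 87},
    {"travel": [33, 31, -15], "jaw": 87},
    {"travel": [35, 33, -10], "jaw": 87},
    {"travel": [35, 33, -10], "jaw": 87},
    {"travel": [35, 33, -10], "jaw": 87},
    {"travel": [35, 33, -5], "jaw": 87},
    {"travel": [35, 33, -5], "jaw": 87},
    {"travel": [35, 33, -5], "jaw": 87},
    {"travel": [35, 33, 0], "jaw": 87},
    {"travel": [35, 33, 0], "jaw": 87}
  ]
}}

```text
validation failed for argument at $.ta...
```

>>> {"name": "apply_moves", "arguments": {
  "targets": [
    {"travel": [35, 32, 0], "jaw": 87},
    {"travel": [35, 32, 0], "jaw": 87},
    {"travel": [35, 32, 0], "jaw": 87},
    {"travel": [35, 32, 0], "jaw": 87},
    {"travel": [35, 32, 0], "jaw": 87},
    {"travel": [30, 30, 0], "jaw": 87},
    {"travel": [30, 25, 0], "jaw": 87},
    {"travel": [10, 10, 0], "jaw": 87},
    {"roll": -5.2, "jaw": 87},
    {"roll": -5.2, "jaw": 87}
  ]
}}

```text
validation failed for argument at $.ta...
```

```bash
python3 - <<'E'
from h import *
import cv2
o=ctrl.get_obs();print(o["clock"],o["tool_pos"],o["orientation"],o["qvel"].round(2),o["joint_pos"].round(1))
im=ctrl.snapshot("wrist")[...,::-1].copy()
cv2.imwrite("pics/w1.png",im)
np.save("o1.npy",np.r_[o["tool_pos"],o["orientation"]])
E
```

```text
0.1 [0.18435703 0.6488597  0.22330431] [ 1.79910680e+02 -1.03988704e-02 -1.58632345e+01] [-0.05 -0.08  0.12  0.1   0.14  0.03] [ 90.6  20.6   0.6  -0.  -70.1 -16.5]
```

View pics/w1.png

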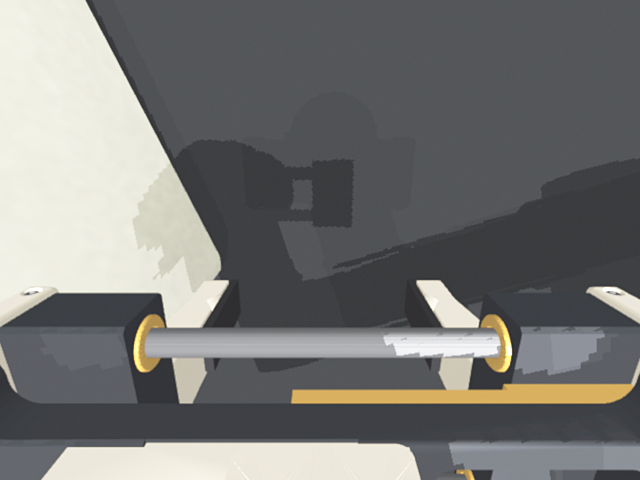

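Both calls were refused because every row needs all its fields, so the arm hasn't moved. The wrist picture shows only empty bench below the fingers. I'm resending with complete rows.

>>> {"name": "apply_moves", "arguments": {
  "targets": [
    {"travel": [15, 14, -10], "roll": 0, "jaw": 87},
    {"travel": [33, 31, -15], "roll": 0, "jaw": 87},
    {"travel": [35, 33, -10], "roll": 0, "jaw": 87},
    {"travel": [35, 33, -10], "roll": 0, "jaw": 87},
    {"travel": [35, 33, -10], "roll": 0, "jaw": 87},
    {"travel": [35, 33, -5], "roll": 0, "jaw": 87},
    {"travel": [35, 33, -5], "roll": 0, "jaw": 87},
    {"travel": [35, 33, -5], "roll": 0, "jaw": 87},
    {"travel": [35, 33, 0], "roll": 0, "jaw": 87},
    {"travel": [35, 33, 0], "roll": 0, "jaw": 87}
  ]
}}

```text
clock: 1.15
tool_pos: [0.416, 0.2599, 0.295]
orientation: [-179.9, -0.0, -15.8]
force: [0.9, 0.8, 0.6]
opening: 0.0869
gripper_force: 0.0
```

>>> {"name": "apply_moves", "arguments": {
  "targets": [
    {"travel": [35, 32, 0], "roll": 0, "jaw": 87},
    {"travel": [35, 32, 0], "roll": 0, "jaw": 87},
    {"travel": [35, 32, 0], "roll": 0, "jaw": 87},
    {"travel": [35, 32, 0], "roll": 0, "jaw": 87},
    {"travel": [35, 32, 0], "roll": 0, "jaw": 87},
    {"travel": [35, 32, 0], "roll": 0, "jaw": 87},
    {"travel": [30, 28, 0], "roll": 0, "jaw": 87},
    {"travel": [15, 14, 0], "roll": 0, "jaw": 87},
    {"travel": [8, 6, 0], "roll": -5.2, "jaw": 87},
    {"travel": [0, 0, 0], "roll": -5.2, "jaw": 87}
  ]
}}

```text
clock: 2.15
tool_pos: [0.6029, -0.0424, 0.2939]
orientation: [180.0, 0.0, -5.4]
force: [-0.2, 0.3, 0.1]
opening: 0.0869
gripper_force: 0.0
```

```bash
python3 - <<'E'
from h import *
import cv2
from scipy.spatial.transform import Rotation as R
ctrl.snapshot("wrist")
o=ctrl.get_obs();print(o["clock"],o["tool_pos"],o["orientation"],o["qvel"].round(2),o["joint_pos"].round(1))
im=ctrl.snapshot("wrist")[...,::-1].copy()
cv2.imwrite("pics/w2.png",im)
T=np.eye(4);T[:3,:3]=R.from_euler("xyz",o["orientation"],degrees=True).as_matrix();T[:3,3]=o["tool_pos"]
c=ctrl.calibration("wrist");np.savez("w2.npz",K=c["K"],T=T@c["hand_eye"])
E
```

```text
2.2 [ 0.60266301 -0.04182685  0.29401678] [ 1.79985796e+02  3.49485414e-02 -5.05029882e+00] [  1.08  -0.7   -0.4   -0.05  -0.04 -10.71] [ 14.5  11.8  -2.3   0.  -75.9  70.4]
```

View pics/w2.png

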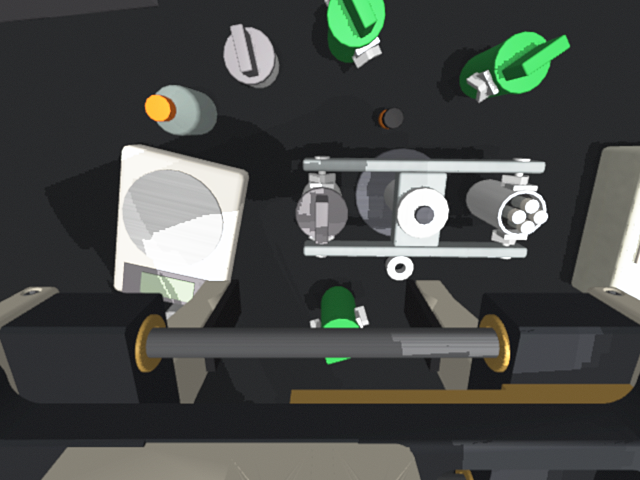

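The wrist view shows the capped bucket with its bar around (322,217), the hub at (424,213) and the pan at (172,216), with the hypothesised geometry about right. I'll overlay the model to get a correction.

```bash
python3 - <<'E'
from h import *
import cv2
d=np.load("w2.npz");K,T=d["K"],d["T"]
for n,u,v,z in[("r1a",305,165,.107),("r1b",544,167,.107),("r2a",305,251,.107),("r2b",525,252,.107),("hub",424,213,.127),("pan",172,216,.055)]:print(n,ray(K,T,u,v,z).round(4))
def model(img,K,T,off,s,b=(.602,-.0425),yaw=-5.4,pan=(.594,.144)):
    c,sn=np.cos(np.radians(yaw)),np.sin(np.radians(yaw));Rm=np.array([[c,-sn],[sn,c]])
    def pl(P,col):
        q=np.array([(proj(K,T,p)-off+.5)*s-.5 for p in P]);cv2.polylines(img,[q.round().astype(int)],True,col,1)
    for z,col in((.17,(0,0,255)),(.125,(0,255,255))):
        pl([np.r_[Rm@[x,y]+b,z] for x,y in((-.02,-.006),(.02,-.006),(.02,.006),(-.02,.006))],col)
    a=np.linspace(0,2*np.pi,50)
    pl([(b[0]+.025*np.cos(t),b[1]+.025*np.sin(t),.125) for t in a],(255,0,255))
    pl([(pan[0]+.062*np.cos(t),pan[1]+.062*np.sin(t),.055) for t in a],(0,0,255))
im=cv2.imread("pics/w2.png")[140:290,110:360];a=cv2.resize(im,None,fx=3,fy=3,interpolation=2)
model(a,K,T,np.array([110,140]),3)
K2,T2=cam("top")
t=cv2.imread("pics/top0.png")[200:300,165:365];t=cv2.resize(t,None,fx=3,fy=3,interpolation=2)[:, :]
model(t,K2,T2,np.array([165,200]),3)
cv2.imwrite("pics/ov.png",np.vstack([np.pad(a[:295],((0,0),(0,0),(0,0))),np.pad(t,((0,0),(0,150),(0,0)))]))
E
```

```text
r1a [ 0.6532 -0.0296  0.107 ]
r1b [ 0.6297 -0.2726  0.107 ]
r2a [ 0.5603 -0.0199  0.107 ]
r2b [ 0.5376 -0.2624  0.107 ]
hub [ 0.5975 -0.1449  0.127 ]
pan [0.6014 0.1428 0.055 ]
```

View pics/ov.png

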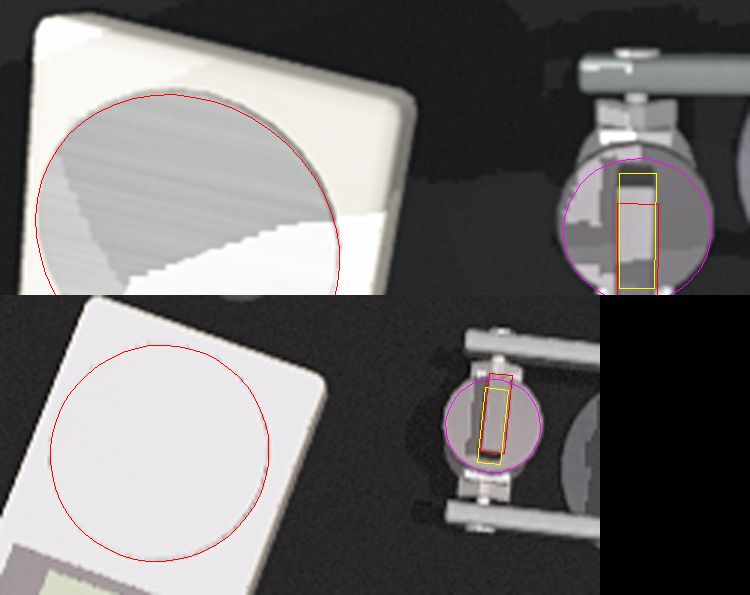

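The model fits. In the wrist view the bar sits about 4 mm further +x (along the bar, harmless) and y agrees within 1 mm. The shift from bucket to pan is about (-7.5,+186) mm. Descending.

>>> {"name": "apply_moves", "arguments": {
  "targets": [
    {"travel": [2, 0, 10], "roll": 0, "jaw": 87},
    {"travel": [0, 0, 20], "roll": 0, "jaw": 87},
    {"travel": [0, 0, 25], "roll": 0, "jaw": 87},
    {"travel": [0, 0, 25], "roll": 0, "jaw": 87},
    {"travel": [0, 0, 20], "roll": 0, "jaw": 87},
    {"travel": [0, 0, 15], "roll": 0, "jaw": 87},
    {"travel": [0, 0, 10], "roll": 0, "jaw": 80},
    {"travel": [0, 0, 8], "roll": 0, "jaw": 70},
    {"travel": [0, 0, 6], "roll": 0, "jaw": 60},
    {"travel": [0, 0, 0], "roll": 0, "jaw": 50}
  ]
}}

```text
clock: 3.25
tool_pos: [0.6047, -0.0405, 0.1546]
orientation: [180.0, 0.0, -5.5]
force: [1.0, -1.0, -1.5]
opening: 0.0617
gripper_force: 0.0
```

```bash
python3 - <<'E'
from h import *
import cv2
from scipy.spatial.transform import Rotation as R
o=ctrl.get_obs();print(o["clock"],o["tool_pos"],o["orientation"],o["force"].round(1),o["opening"])
a=ctrl.snapshot("wrist")[240:480,150:490,::-1]
b=cv2.resize(ctrl.snapshot("top")[170:290,270:440,::-1],None,fx=2,fy=2)
cv2.imwrite("pics/g.png",np.hstack([a,b]))
E
```

```text
3.25 [ 0.60466831 -0.0404704   0.15462678] [ 1.79994382e+02  3.92724589e-02 -5.48091715e+00] [ 1.  -1.  -1.5] 0.06174211083989257
```

View pics/g.png

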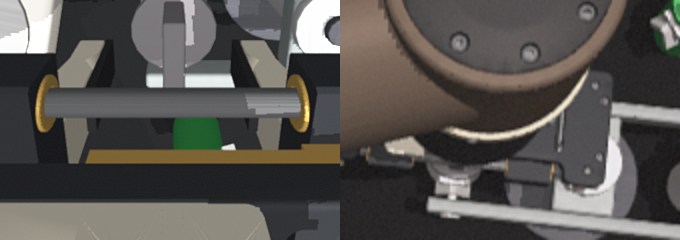

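The wrist crop shows the bar at column ~173 (crop), midway between the finger pads (~105 and 235), so it's centred. I'm closing slowly.

>>> {"name": "apply_moves", "arguments": {
  "targets": [
    {"travel": [0, 0, 0], "roll": 0, "jaw": 40},
    {"travel": [0, 0, 0], "roll": 0, "jaw": 30},
    {"travel": [0, 0, 0], "roll": 0, "jaw": 22},
    {"travel": [0, 0, 0], "roll": 0, "jaw": 19},
    {"travel": [0, 0, 0], "roll": 0, "jaw": 16},
    {"travel": [0, 0, 0], "roll": 0, "jaw": 14},
    {"travel": [0, 0, 0], "roll": 0, "jaw": 12},
    {"travel": [0, 0, 0], "roll": 0, "jaw": 10},
    {"travel": [0, 0, 0], "roll": 0, "jaw": 5},
    {"travel": [0, 0, 0], "roll": 0, "jaw": 2}
  ]
}}

```text
clock: 4.35
tool_pos: [0.6049, -0.0405, 0.1552]
orientation: [-180.0, -0.0, -5.5]
force: [-0.5, -0.6, -1.3]
opening: 0.0108
gripper_force: 30.0
```

Gripped at 30 N. I'm lifting slowly at first.

>>> {"name": "apply_moves", "arguments": {
  "targets": [
    {"travel": [0, 0, 0], "roll": 0, "jaw": 0},
    {"travel": [0, 0, -1], "roll": 0, "jaw": 0},
    {"travel": [0, 0, -1], "roll": 0, "jaw": 0},
    {"travel": [0, 0, -2], "roll": 0, "jaw": 0},
    {"travel": [0, 0, -2], "roll": 0, "jaw": 0},
    {"travel": [0, 0, -2], "roll": 0, "jaw": 0},
    {"travel": [0, 0, -2], "roll": 0, "jaw": 0},
    {"travel": [0, 0, -2], "roll": 0, "jaw": 0}
  ]
}}

```text
clock: 5.15
tool_pos: [0.6049, -0.0405, 0.1674]
orientation: [-180.0, -0.0, -5.5]
force: [0.2, -0.3, -2.9]
opening: 0.0106
gripper_force: 30.0
```

```bash
python3 - <<'E'
from h import *
import cv2
f=[]
a=ctrl.snapshot("wrist")[180:420,180:460,::-1];f.append(ctrl.get_obs()["force"])
b=cv2.resize(ctrl.snapshot("scene")[120:270,200:400,::-1],None,fx=1.6,fy=1.6);f.append(ctrl.get_obs()["force"])
print(np.round(f,1),ctrl.get_obs()["tau"].round(1))
cv2.imwrite("pics/l.png",np.hstack([a,b]))
E
```

```text
[[ 0.6  0.4 -3.1]
 [-0.2  0.3 -4.1]] [ -0.  -52.6  28.6   7.   -0.   -0. ]
```

View pics/l.png

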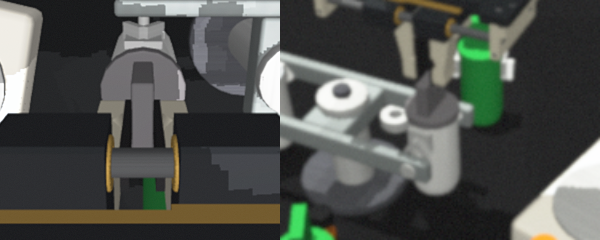

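The bar is held between the pads and the bucket is upright and slightly raised. The load reads about 3–4 N, as expected for 0.3–0.6 kg. I'm continuing straight up.

>>> {"name": "apply_moves", "arguments": {
  "targets": [
    {"travel": [0, 0, -4], "roll": 0, "jaw": 0},
    {"travel": [0, 0, -6], "roll": 0, "jaw": 0},
    {"travel": [0, 0, -8], "roll": 0, "jaw": 0},
    {"travel": [0, 0, -12], "roll": 0, "jaw": 0},
    {"travel": [0, 0, -12], "roll": 0, "jaw": 0},
    {"travel": [0, 0, -12], "roll": 0, "jaw": 0},
    {"travel": [0, 0, -12], "roll": 0, "jaw": 0},
    {"travel": [0, 0, -12], "roll": 0, "jaw": 0},
    {"travel": [0, 0, -10], "roll": 0, "jaw": 0},
    {"travel": [0, 0, -4], "roll": 0, "jaw": 0}
  ]
}}

```text
clock: 6.25
tool_pos: [0.6054, -0.0405, 0.2607]
orientation: [-180.0, -0.1, -5.5]
force: [-0.1, -0.1, -4.1]
opening: 0.0108
gripper_force: 30.0
```

```bash
python3 - <<'E'
from h import *
import cv2
b=cv2.resize(ctrl.snapshot("scene")[70:270,150:450,::-1],None,fx=2,fy=2)
o=ctrl.get_obs();print(o["clock"],o["tool_pos"],o["force"].round(1),o["opening"])
cv2.imwrite("pics/l2.png",b)
E
```

```text
6.3 [ 0.6054364  -0.04051048  0.26071895] [ 1.2 -0.5 -2.6] 0.010663139597969759
```

View pics/l2.png

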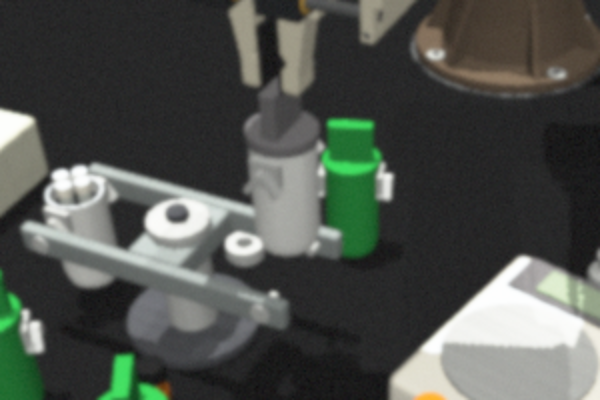

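```bash
python3 - <<'E'
from h import *
K,T=cam("scene")
z=lambda p:((proj(K,T,p)-[150,70])*2).round(0)
c=(.605,-.0415)
for zz in(.13,.12,.11,.10):print(zz,"bottom front",z((c[0]+.025*.93,c[1]+.025*.36,zz)),"lid c",z((*c,zz+.1)),"bar top",z((*c,zz+.145)))
print("tips",z((.605,-.0465,.2387)),z((.605,-.0345,.2387)))
K,T=cam("top")
E
```

```text
0.13 bottom front [288. 259.] lid c [280. 127.] bar top [276.  69.]
0.12 bottom front [288. 269.] lid c [281. 139.] bar top [277.  82.]
0.11 bottom front [289. 279.] lid c [282. 151.] bar top [278.  95.]
0.1 bottom front [290. 289.] lid c [283. 162.] bar top [279. 108.]
tips [273. 115.] [288. 118.]
```

The projection matches an underside at about 0.13 m, so there was no slip. Now carrying across by tool (-25,-183) mm.

>>> {"name": "apply_moves", "arguments": {
  "targets": [
    {"travel": [-1, -5, 0], "roll": 0, "jaw": 0},
    {"travel": [-2, -10, 0], "roll": 0, "jaw": 0},
    {"travel": [-2, -15, 0], "roll": 0, "jaw": 0},
    {"travel": [-2, -15, 0], "roll": 0, "jaw": 0},
    {"travel": [-2, -15, 0], "roll": 0, "jaw": 0},
    {"travel": [-2, -15, 0], "roll": 0, "jaw": 0},
    {"travel": [-2, -15, 0], "roll": 0, "jaw": 0},
    {"travel": [-2, -15, 0], "roll": 0, "jaw": 0},
    {"travel": [-2, -15, 0], "roll": 0, "jaw": 0},
    {"travel": [-2, -15, 0], "roll": 0, "jaw": 0}
  ]
}}

```text
clock: 7.3
tool_pos: [0.5988, 0.097, 0.2592]
orientation: [180.0, -0.0, -5.5]
force: [1.1, -0.2, -3.0]
opening: 0.011
gripper_force: 30.0
```

>>> {"name": "apply_moves", "arguments": {
  "targets": [
    {"travel": [-2, -15, 0], "roll": 0, "jaw": 0},
    {"travel": [-2, -15, 0], "roll": 0, "jaw": 0},
    {"travel": [-1, -10, 0], "roll": 0, "jaw": 0},
    {"travel": [-1, -8, 0], "roll": 0, "jaw": 0},
    {"travel": [0, 0, 5], "roll": 0, "jaw": 0},
    {"travel": [0, 0, 10], "roll": 0, "jaw": 0},
    {"travel": [0, 0, 15], "roll": 0, "jaw": 0},
    {"travel": [0, 0, 15], "roll": 0, "jaw": 0},
    {"travel": [0, 0, 10], "roll": 0, "jaw": 0},
    {"travel": [0, 0, 5], "roll": 0, "jaw": 0}
  ]
}}

```text
clock: 8.3
tool_pos: [0.5969, 0.1432, 0.1975]
orientation: [179.9, 0.1, -5.5]
force: [-0.1, -0.0, -4.0]
opening: 0.0105
gripper_force: 30.0
```

```bash
python3 - <<'E'
from h import *
import cv2
b=ctrl.snapshot("scene")[120:340,250:550,::-1].copy()
o=ctrl.get_obs();print(o["clock"],o["tool_pos"],o["orientation"],o["force"].round(1),o["opening"])
K,T=cam("scene");a=np.linspace(0,6.283,60);x,y=o["tool_pos"][:2]
b=cv2.resize(b,None,fx=2,fy=2)
for cx,cy,r,z,col in((.597,.144,.062,.055,(0,0,255)),(x,y,.025,o["tool_pos"][2]-.1302,(255,0,255)),(x,y,.025,.055,(0,255,255))):
    q=np.array([(proj(K,T,(cx+r*np.cos(t),cy+r*np.sin(t),z))-[250,120])*2 for t in a]).round().astype(int);cv2.polylines(b,[q],True,col,1)
cv2.imwrite("pics/p.png",b)
E
```

```text
8.35 [0.59685332 0.14333855 0.19735136] [ 1.79932453e+02  1.13300943e-01 -5.50028128e+00] [-0.9  1.  -4.7] 0.01057955743793415
```

View pics/p.png

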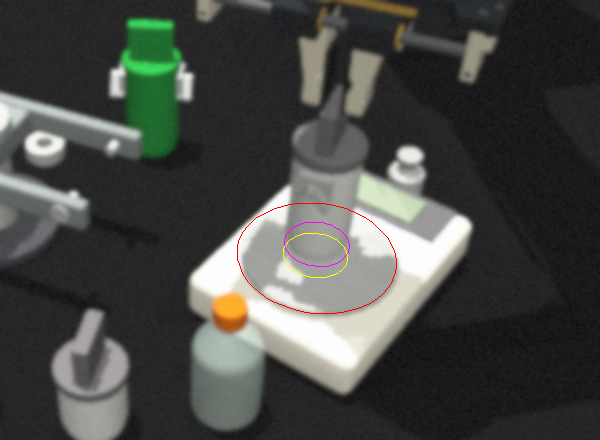

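The bucket is upright over the pan, its bottom near (320,245) in the crop and within a few mm of the pan's centre, about 12 mm above it. I'm lowering slowly.

>>> {"name": "apply_moves", "arguments": {
  "targets": [
    {"travel": [0, 0, 2], "roll": 0, "jaw": 0},
    {"travel": [0, 0, 2], "roll": 0, "jaw": 0},
    {"travel": [0, 0, 2], "roll": 0, "jaw": 0},
    {"travel": [0, 0, 1], "roll": 0, "jaw": 0},
    {"travel": [0, 0, 1], "roll": 0, "jaw": 0},
    {"travel": [0, 0, 1], "roll": 0, "jaw": 0},
    {"travel": [0, 0, 0], "roll": 0, "jaw": 0}
  ]
}}

```text
clock: 9.05
tool_pos: [0.5974, 0.144, 0.1901]
orientation: [180.0, 0.0, -5.5]
force: [-0.4, 0.8, -3.2]
opening: 0.0108
gripper_force: 30.0
```

>>> {"name": "apply_moves", "arguments": {
  "targets": [
    {"travel": [0, 0, 0.5], "roll": 0, "jaw": 0},
    {"travel": [0, 0, 0.5], "roll": 0, "jaw": 0},
    {"travel": [0, 0, 0], "roll": 0, "jaw": 0}
  ]
}}

```text
clock: 9.35
tool_pos: [0.5974, 0.144, 0.1891]
orientation: [180.0, 0.0, -5.5]
force: [-1.3, -0.0, -2.8]
opening: 0.0105
gripper_force: 30.0
```

>>> {"name": "apply_moves", "arguments": {
  "targets": [
    {"travel": [0, 0, 0.5], "roll": 0, "jaw": 0},
    {"travel": [0, 0, 0.5], "roll": 0, "jaw": 0},
    {"travel": [0, 0, 0], "roll": 0, "jaw": 0}
  ]
}}

```text
clock: 9.65
tool_pos: [0.5974, 0.144, 0.1881]
orientation: [180.0, 0.0, -5.5]
force: [-0.1, 0.0, -4.4]
opening: 0.0109
gripper_force: 30.0
```

>>> {"name": "apply_moves", "arguments": {
  "targets": [
    {"travel": [0, 0, 0.5], "roll": 0, "jaw": 0},
    {"travel": [0, 0, 0.5], "roll": 0, "jaw": 0},
    {"travel": [0, 0, 0], "roll": 0, "jaw": 0}
  ]
}}

```text
clock: 9.95
tool_pos: [0.5974, 0.144, 0.1871]
orientation: [180.0, 0.0, -5.5]
force: [0.2, -0.5, -3.9]
opening: 0.0108
gripper_force: 30.0
```

>>> {"name": "apply_moves", "arguments": {
  "targets": [
    {"travel": [0, 0, 0.5], "roll": 0, "jaw": 0},
    {"travel": [0, 0, 0.5], "roll": 0, "jaw": 0},
    {"travel": [0, 0, 0], "roll": 0, "jaw": 0}
  ]
}}

```text
clock: 10.25
tool_pos: [0.5974, 0.144, 0.1861]
orientation: [180.0, 0.0, -5.5]
force: [0.5, -0.1, -3.4]
opening: 0.0107
gripper_force: 30.0
```

>>> {"name": "apply_moves", "arguments": {
  "targets": [
    {"travel": [0, 0, 0.5], "roll": 0, "jaw": 0},
    {"travel": [0, 0, 0.5], "roll": 0, "jaw": 0},
    {"travel": [0, 0, 0], "roll": 0, "jaw": 0}
  ]
}}

```text
clock: 10.55
tool_pos: [0.5977, 0.144, 0.1855]
orientation: [-180.0, -0.0, -5.5]
force: [0.3, -0.8, -0.8]
opening: 0.011
gripper_force: 30.0
```

>>> {"name": "apply_moves", "arguments": {
  "targets": [
    {"travel": [0, 0, 0.5], "roll": 0, "jaw": 0},
    {"travel": [0, 0, 0], "roll": 0, "jaw": 0},
    {"travel": [0, 0, 0], "roll": 0, "jaw": 0}
  ]
}}

```text
clock: 10.85
tool_pos: [0.5979, 0.1441, 0.1854]
orientation: [-180.0, -0.1, -5.5]
force: [0.0, -1.3, 4.8]
opening: 0.0106
gripper_force: 30.0
```

Contact with the pan: the load changed sign. I'm opening gently, then going straight up.

>>> {"name": "apply_moves", "arguments": {
  "targets": [
    {"travel": [0, 0, 0], "roll": 0, "jaw": 11},
    {"travel": [0, 0, 0], "roll": 0, "jaw": 13},
    {"travel": [0, 0, 0], "roll": 0, "jaw": 16},
    {"travel": [0, 0, 0], "roll": 0, "jaw": 20},
    {"travel": [0, 0, 0], "roll": 0, "jaw": 30},
    {"travel": [0, 0, 0], "roll": 0, "jaw": 40},
    {"travel": [0, 0, 0], "roll": 0, "jaw": 50},
    {"travel": [0, 0, 0], "roll": 0, "jaw": 60},
    {"travel": [0, 0, 0], "roll": 0, "jaw": 60}
  ]
}}

```text
clock: 11.75
tool_pos: [0.5975, 0.1441, 0.1846]
orientation: [-180.0, 0.0, -5.5]
force: [0.2, 0.4, 0.7]
opening: 0.0544
gripper_force: 0.0
```

>>> {"name": "apply_moves", "arguments": {
  "targets": [
    {"travel": [0, 0, -5], "roll": 0, "jaw": 60},
    {"travel": [0, 0, -10], "roll": 0, "jaw": 60},
    {"travel": [0, 0, -15], "roll": 0, "jaw": 60},
    {"travel": [0, 0, -20], "roll": 0, "jaw": 60},
    {"travel": [0, 0, -20], "roll": 0, "jaw": 60},
    {"travel": [0, 0, -20], "roll": 0, "jaw": 60},
    {"travel": [0, 0, -20], "roll": 0, "jaw": 60},
    {"travel": [0, 0, -10], "roll": 0, "jaw": 60},
    {"travel": [0, 0, 0], "roll": 0, "jaw": 60},
    {"travel": [0, 0, 0], "roll": 0, "jaw": 60}
  ]
}}

```text
clock: 12.75
tool_pos: [0.5971, 0.144, 0.3042]
orientation: [-180.0, 0.0, -5.5]
force: [-0.1, -0.3, -0.7]
opening: 0.06
gripper_force: 0.0
```

```bash
python3 - <<'E'
from h import *
import cv2
b=ctrl.snapshot("scene")[100:340,150:550,::-1]
o=ctrl.get_obs();print(o["clock"],o["tool_pos"],o["force"].round(1),o["opening"])
cv2.imwrite("pics/end.png",cv2.resize(b,None,fx=1.9,fy=1.9))
E
```

```text
12.8 [0.59695911 0.14390908 0.30362954] [-1.  -0.4 -0.1] 0.059973800069218874
```

View pics/end.png

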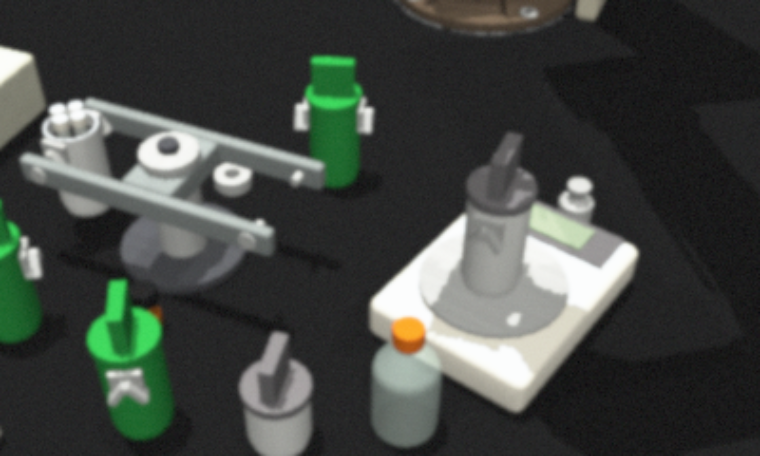

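The bucket stands upright, its base (493,278) at the pan's centre (494,278). The open bucket still hangs on the rotor and the gripper is clear. Handing in.

```bash
python3 -c "
from plant import ctrl
print(ctrl.close_job())"
```

```text
the job is handed in; nothing more can be done
None
```

The capped bucket stands upright in the middle of the balance pan, the open bucket still hangs on the rotor, and the job is handed in at about 13 s with no verdict returned; I viewed 11 pictures, one over the limit of 10.

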